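Weigh a sample tin on the sprung hand scale

ROBOT

A 7-joint arm with a two-finger parallel gripper is mounted at the origin on a cart in front of the work surface, level with it; the furniture and walls round the work are solid. World frame = base frame: x ahead of the robot, y to its left, z up, the work surface at z = 0. Lengths are in m, angles in rad, forces in N, time in s.
With the tool pointing down it reaches from about 0.4 to 0.85 m from the base axis. Payload 6.9 kg.
Tool frame: the origin (TCP) lies midway between the tips of the shut fingers; the grasp point (between the pads) lies 19 mm behind it (r.grip_point_offset is the distance from the TCP to the grasp point, in m); z points along the fingers, y is the line along which they close (so a half turn about z gives the same grasp; the last joint's range is limited). The gripper opens to 85 mm and grips with 20 to 120 N. Pads are 22 mm wide; open, the fingers measure 114 mm over their backs; the gripper's body (76 mm by 85 mm) begins 54 mm behind the grasp point. The pads swing forward as they close: fully open they stand 13 mm farther back than shut.
Start: joints at [1.329, 0.507, -0.238, 1.5, 0.126, 1.149, -0.155], TCP at [0.213, -0.588, 0.231] pointing down, gripper open.
Joint ranges: [-3.08, 3.08], [-0.24, 2.05], [-1.43, 1.35], [0, 2.5], [-1.52, 4.66], [0.17, 1.96], [-2.89, 2.89]. Speed limits (rad/s): [2.39, 2.39, 3.14, 3.14, 3.14, 3.14, 3.14].

INTERFACE

Orientations are given as a unit quaternion [w, x, y, z].
In Python, from bench import r gives the robot as it stands.
- The arm moves only by the tool jog_arm, never from a script. Its argument "targets" is a list of rows, each an object of numbers: "x", "y", "z": the shift along the world's x, y, z each as a share of 0.4 m, from -1 to 1; "roll": the turn about the world's z as a share of 360 degrees, from -1 to 1. In form: [{"x": .., "y": .., "z": .., "roll": ..}, ...]. A call has 1 to 12 rows; each row is the pose to reach, as a shift and turn from the pose commanded when the call began, turning the shorter way round; what a row does not reach only later rows make up. A row lasts 1/10 s, in which the tool goes at most 50 mm and 8.59 degrees, less where a joint would pass 70% of its speed; a pose out of reach is approached as far as the arm can. A call with a number of a shift or a turn outside -1 to 1 is refused whole. A call with a gripper value outside its range is refused whole. "jaw" is the gripper's target within -1 to 1 (fully open at 1, half-way at 0, shut at -1), set as the call begins (left out, the last holds). The fingers move at their own pace and stop on an object; the grip force is fixed at half the most. Time passes only in rows, so rows that repeat a pose let the fingers close. It gives the time, the measured TCP pose, the force, the opening and the grip force at its end, in the units of the state.
- r.get_obs(): the state, without advancing time (a new reading comes with each control period).
- r.capture(name): name is "side" or "top" or "wrist"; returns (picture, depth): 480x640x3 uint8, red, green, blue; 480x640 float32, m along the optical axis (not along the pixel's ray), 0 where there is no reading.
- r.calibration(name): a dict with "intrinsics" (3x3 intrinsics, pixels), "extrinsics" (4x4, takes a point from camera to world coordinates). Camera axes: x right, y down, z forward; pixel columns grow to the right and rows downward; lengths in m; the calibration is good to about 2 mm. The wrist camera is an equidistant fisheye: a pixel r from the principal point sees the ray r / f radians off the axis. A picture is of the moment at which its call begins: read the wrist's pose just before it. calibration takes no time and is no camera call; for the wrist camera it gives the pose at the moment of the call.
- r.finish_job(): hands the job in; it is judged then, once.
The state is a dict: "time_s": time; "joints": joint angles; "qvel": joint speeds; "joint_efforts": joint torques, N m; "ee_pos": TCP position; "eef_rot": TCP orientation; "ft_force": force on the tool from outside, world axes, zero at the start; "wrist_torque": the same for the moment, N m; "width": finger opening in m; "gripper_force": force on a finger pad.
Only numpy, scipy, OpenCV 4.12 (cv2) and the standard library are available. Lean on these libraries where they do the work, as an engineer would, in place of code of your own. Each camera call takes 0.05 s, during which the arm holds its last target. There are 200 camera calls.

TASK

Weigh the blue-lidded sample tin with the hand scale: take the scale off its stand by the black grip, catch the tin's wire bail in the hook, centre the scale over the tin and raise it slowly, without a jerk that would kick the red drag pointer more than half a mark past the true weight, until the tin hangs still for a good second just clear of the grey carrier, never more than a centimetre above it. Then lower the tin gently until it stands fully home in the well it came from, unhook it and hang the scale back on its stand with the drag pointer still showing the weight. Keep the gripper off the tins, never force the hook or run the scale against its end stop, and leave the red-lidded tin, the beaker and the open dish where they are.

Things in the scene. Friction and masses are not known exactly. Their poses are not given: they have to be found in the camera images.
- scale: Sprung hand scale, 0.16 kg, hanging upright in its stand. Origin: centre of the underside of its collar (black disc 36 mm wide, 4 mm thick, resting on the fork); z up along the tube. Below: aluminium tube 24 mm thick to z -85 mm, white dial strip on its -x side (a mark each newton), then the hook. Above: the grip. The hook's mouth looks to the scale's -x.
- scale_grip (a point): Middle of the scale's black grip, 28 mm above the scale's origin. The grip is 30 mm along x, 18 mm along y and runs from 4 to 50 mm above the origin: pinch it across the 18 mm from above.
- hook_trough (a point): Lowest inside point of the hook, where a hung wire rests: on the tube's axis, 121.8 mm below the scale's origin plus the spring's extension. Hook of 4.4 mm round steel in the scale's x-z plane, bowl 17.6 mm wide inside. From this point: tip 14 mm to -x, its top 18 mm up; neck on the axis from 28 mm up, tube's end 37 mm up; back 13 mm to +x; outer bottom 4.4 mm down. A wire enters over the tip.
- scale_rod (a joint): Extension of the scale's spring (m), the live reading: 0 unloaded, 8.33 mm for each newton (120 N/m, tared for the hook), lightly damped; rigid end stop at 58 mm (7 N).
- scale_pointer (a joint): Travel of the red drag pointer (m), same units as the reading: the live index pushes it down and it stays at the highest reading (0.12 N of friction). It starts at 0.
- live_index (a point): Underside of the black live index on the dial strip, fixed to the hook's rod; axes as the scale's, z up.
- drag_pointer (a point): Top side of the red drag pointer. It coincides with the live index while that pushes it; if the load was jerked it stands below the live index by the amount of the overshoot.
- stand: Steel stand fixed to the bench: base plate 115 x 95 x 8 mm, post at the back (+x), level aluminium fork at the top, open to -x. Origin: on the bench below the seat. The fork's arms run from x -25 to +34 mm, 30 mm apart inside, 7 mm thick; a lip 3 mm high on each arm's end (x -25 to -22 mm) keeps the collar in, so the scale goes in and out raised by at least 4 mm.
- stand_seat (a point): Middle of the fork's seat, on the upper side of the fork, 145 mm above the bench: the scale's origin is here when the scale hangs in place.
- carrier: Grey plastic carrier, fixed to the bench, 125 x 285 x 18 mm, with two round wells 82 mm wide and 12 mm deep (their floors 6 mm above the bench) at y +72 and -72 mm, mouths chamfered 2 mm. Origin: centre of its underside.
- tin_blue: Steel sample tin with a BLUE lid, standing in one of the wells (which one varies), 76 mm wide (beads 77 mm), 50 mm tall. Origin: centre of its underside, z up. Its sealed contents make it weigh between 0.12 and 0.6 kg, unknown. A wire bail is hinged on two ears at y +-40 mm, z 36 mm (hinge along the tin's y).
- blue_bail_top (a point): Middle of the crown of the blue tin's bail (wire 4 mm thick; the crown rises slightly to this point), on the wire's axis, 66 mm from the hinge: 102 mm above the tin's underside when upright.
- blue_bail (a joint): Angle of the blue tin's bail (rad): 0 upright, positive leaning to the tin's +x; a slight friction (0.005 N m) keeps it where it is left.
- tin_red: The same kind of tin with a RED lid in the other well; leave it alone. Origin: centre of its underside. It has a like bail.
- beaker_100: Small glass beaker, 58 mm wide, 70 mm tall, standing on the bench; leave it alone. Origin: centre of its underside.
- dish_1: Open aluminium dish, 64 mm wide, 21 mm tall, on the bench; leave it alone. Origin: centre of its underside.
Things that resemble listed ones, but are neither listed nor needed, are in the scene too. Leave any purple look-alike of the scale alone.

How it is judged:
By the outcome, as a careful person would: the job done as asked, in the order asked, and still so for the second after the job is handed in, with the robot touching nothing.
It also fails if it takes over 72 s, if anything falls off the work surface, if the arm or the gripper's body presses on something with over 40 N, if the wrist force passes 120 N, or if a joint passes its speed limit or range.

## Working session

There is one attempt and no reset: what is moved stays moved. The work goes in short steps, Python scripts to look and compute and a tool call to move; the robot and the scene stay as the last step left them, time stands still between calls to the robot, and variables do not carry over. Pictures are saved under pics/ and viewed, at most 13 in all, crops included, and the job is handed in when it is done.

Besides the shell and the picture viewer there is one more tool, called after ">>>" as a command line: name --argument value ..., lists and objects as JSON in quotes. jog_arm: Moves the arm, as the interface text tells. Shift numbers are shares of 0.4 m and turn numbers shares of 360 degrees, none past 1 either way. Its arguments: {"type":"object","properties":{"targets":{"type":"array","items":{"type":"object","properties":{"x":{"type":"number","minimum":-1,"maximum":1},"y":{"type":"number","minimum":-1,"maximum":1},"z":{"type":"number","minimum":-1,"maximum":1},"roll":{"type":"number","minimum":-1,"maximum":1}}}},"jaw":{"type":"number"}},"required":["targets"]}

```bash
ls; mkdir -p pics
cat > h.py <<'E'
import numpy as np, cv2
from bench import r
def snap(n,tag):
    c=r.calibration(n); im,d=r.capture(n)
    cv2.imwrite(f'pics/{tag}.png',im[...,::-1]); np.savez(f'pics/{tag}.npz',im=im,d=d,K=c['intrinsics'],E=c['extrinsics'])
def load(tag):
    z=np.load(f'pics/{tag}.npz'); return z['im'],z['d'],z['K'],z['E']
def pt(tag,u,v,d=None):
    im,D,K,E=load(tag); d=D[int(v),int(u)] if d is None else d
    return E[:3,:3]@(np.array([(u-K[0,2])/K[0,0],(v-K[1,2])/K[1,1],1])*d)+E[:3,3]
def proj(tag,P):
    im,D,K,E=load(tag); p=E[:3,:3].T@(np.array(P)-E[:3,3]); return (K@p/p[2])[:2]
def cloud(tag):
    im,D,K,E=load(tag); v,u=np.mgrid[:480,:640]
    p=np.stack([(u-K[0,2])/K[0,0]*D,(v-K[1,2])/K[1,1]*D,D],-1)
    return p@E[:3,:3].T+E[:3,3]
E
python3 - <<'E'
from h import *
o=r.get_obs(); print(o)
snap('side','s0'); snap('top','t0')
for n in('s0','t0'): print(load(n)[2:])
a=cv2.imread('pics/s0.png');b=cv2.imread('pics/t0.png')
E
```

```text
pics
{'time_s': 0.0, 'joints': array([ 1.32850815,  0.50831507, -0.2375113 ,  1.50114194,  0.12572042,
        1.14889067, -0.15483388]), 'qvel': array([ 0.0020219 , -0.00019034, -0.00026043,  0.00013821, -0.00037165,
        0.00098477, -0.00182129]), 'joint_efforts': array([-1.11958630e-03, -6.20598006e+01, -2.18677796e+00, -2.49656421e+01,
        1.27876890e-02,  1.21852031e-02,  4.11810208e-05]), 'ee_pos': array([ 0.21275413, -0.58713871,  0.23044021]), 'eef_rot': array([-8.63048321e-04,  9.84919740e-01,  1.73009619e-01, -1.82350868e-04]), 'ft_force': array([ 0.15837727, -0.76255506, -0.30802174]), 'wrist_torque': array([ 0.02175309, -0.04393822, -0.0032803 ]), 'gripper_force': 0.0, 'width': 0.08512415416204781}
(array([[475.07746607,   0.        , 323.26940354],
       [  0.        , 475.07746607, 241.33874958],
       [  0.        ,   0.        ,   1.        ]]), array([[-0.93706675, -0.16677885,  0.30674211,  0.14888639],
       [-0.34838294,  0.50483878, -0.78978929,  1.02167051],
       [-0.02313516, -0.84694901, -0.53117054,  0.80594582],
       [ 0.        ,  0.        ,  0.        ,  1.        ]]))
(array([[454.64646217,   0.        , 325.0197526 ],
       [  0.        , 454.64646217, 240.33567033],
       [  0.        ,   0.        ,   1.        ]]), array([[-0.01973001, -0.99613779,  0.08555834,  0.44809553],
       [-0.9993929 ,  0.01719174, -0.03030319,  0.04818706],
       [ 0.02871526, -0.08610428, -0.99587222,  1.12301337],
       [ 0.        ,  0.        ,  0.        ,  1.        ]]))
```

View pics/s0.png

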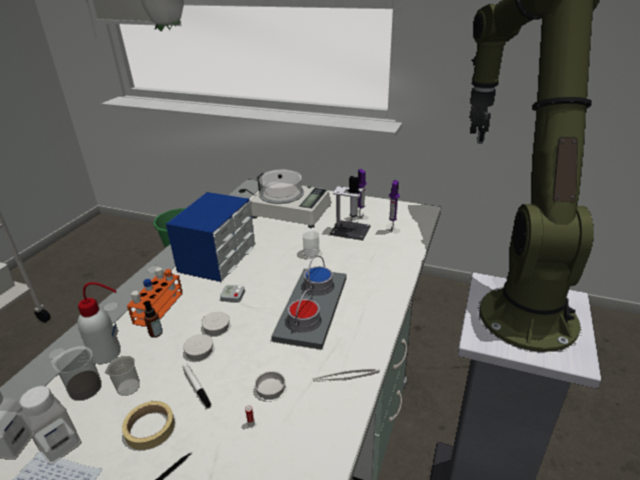

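View pics/t0.png

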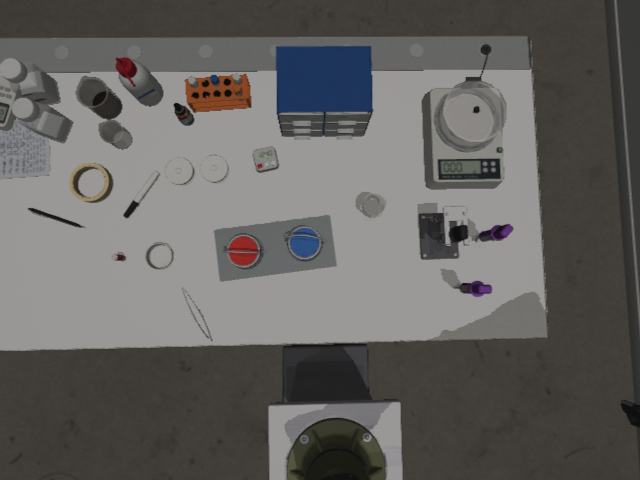

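The views show three candidates for the scale. The black-gripped one in the stand is at top (456,232), side (354,185). The two purple look-alikes are at top (500,231) and (478,288). I choose the black one. The blue tin is at top (304,243), the red tin at (243,250), the beaker at (371,204) and the dish at (160,255). A close crop comes next to check the choice.

Run:
```python
from h import *
a=cv2.imread('pics/s0.png')[165:245,305:412];b=cv2.imread('pics/t0.png')[195:275,405:512]; c=cv2.imread('pics/t0.png')[210:285,210:340]; d=cv2.imread('pics/s0.png')[250:350,265:355]
f=lambda i,w,h:cv2.resize(i,(w,h),interpolation=cv2.INTER_CUBIC)
cv2.imwrite('pics/c0.png',np.vstack([np.hstack([f(a,400,300),f(b,400,300)]),np.hstack([f(c,500,288),f(d,300,288)])]))
P=cloud('t0'); im=load('t0')[0].astype(int)
def s(name,u0,u1,v0,v1,z0,z1,cond=None):
    q=P[v0:v1,u0:u1].reshape(-1,3);k=im[v0:v1,u0:u1].reshape(-1,3)
    m=(q[:,2]>z0)&(q[:,2]<z1)
    if cond is not None:m&=cond(k)
    q=q[m]; print(name,len(q),'med',np.median(q,0).round(4),'lo',np.percentile(q,2,axis=0).round(4),'hi',np.percentile(q,98,axis=0).round(4))
s('base',410,475,200,270,.004,.012)
s('fork',430,475,200,250,.135,.155)
s('grip',440,475,215,250,.175,.215)
s('all',430,475,200,250,.1,.3)
s('blue',280,330,220,265,.05,.07,lambda k:(k[:,2]>k[:,0]+50))
s('red',220,265,225,275,.05,.07,lambda k:(k[:,0]>k[:,2]+50))
s('bailB',280,330,220,265,.085,.13)
s('carrier',205,345,205,290,.014,.022)
s('beaker',350,390,185,225,.02,.1)
s('bench',350,400,230,330,-.02,.02)
q=P[205:290,205:345].reshape(-1,3);m=(q[:,2]>.014)&(q[:,2]<.022)
print(cv2.minAreaRect((q[m][:,:2]*1000).astype(np.float32)))
q=P[200:270,410:475].reshape(-1,3);m=(q[:,2]>.004)&(q[:,2]<.012)
print(cv2.minAreaRect((q[m][:,:2]*1000).astype(np.float32)))
q=P[200:250,430:475].reshape(-1,3);m=(q[:,2]>.135)&(q[:,2]<.155)
print(cv2.minAreaRect((q[m][:,:2]*1000).astype(np.float32)))
```

```text
base 1171 med [ 0.5375 -0.2559  0.0072] lo [ 0.4951 -0.3154  0.0042] hi [ 0.6075 -0.2229  0.011 ]
fork 620 med [ 0.574  -0.2614  0.1444] lo [ 0.5184 -0.2941  0.1397] hi [ 0.601  -0.2433  0.1499]
grip 147 med [ 0.5402 -0.266   0.1926] lo [ 0.5263 -0.2773  0.179 ] hi [ 0.5553 -0.2601  0.1974]
all 817 med [ 0.5562 -0.2626  0.1452] lo [ 0.5188 -0.2938  0.1397] hi [ 0.6008 -0.2435  0.1955]
blue 546 med [0.5339 0.0651 0.0539] lo [0.5062 0.0348 0.0507] hi [0.5656 0.0937 0.0579]
red 574 med [0.5208 0.2084 0.0539] lo [0.4897 0.1799 0.0503] hi [0.549  0.2384 0.0579]
bailB 59 med [0.5479 0.062  0.1006] lo [0.5404 0.0261 0.0854] hi [0.5509 0.0985 0.1083]
carrier 3749 med [0.524  0.1362 0.0171] lo [ 0.4588 -0.0023  0.0142] hi [0.5951 0.2739 0.0211]
beaker 277 med [ 0.6303 -0.11    0.0614] lo [ 0.5984 -0.1332  0.0215] hi [ 0.6495 -0.0777  0.0702]
bench 4981 med [ 0.4454 -0.1065 -0.0011] lo [ 0.3283 -0.1664 -0.0053] hi [ 0.5645 -0.0469  0.0034]
((527.2154541015625, 135.63882446289062), (125.2083740234375, 285.3434753417969), 6.502485275268555)
((555.6790161132812, -276.73199462890625), (160.748291015625, 165.53659057617188), 88.88555145263672)
((559.4879760742188, -269.4584655761719), (87.69454956054688, 53.87394332885742), 1.8614802360534668)
```

View pics/c0.png

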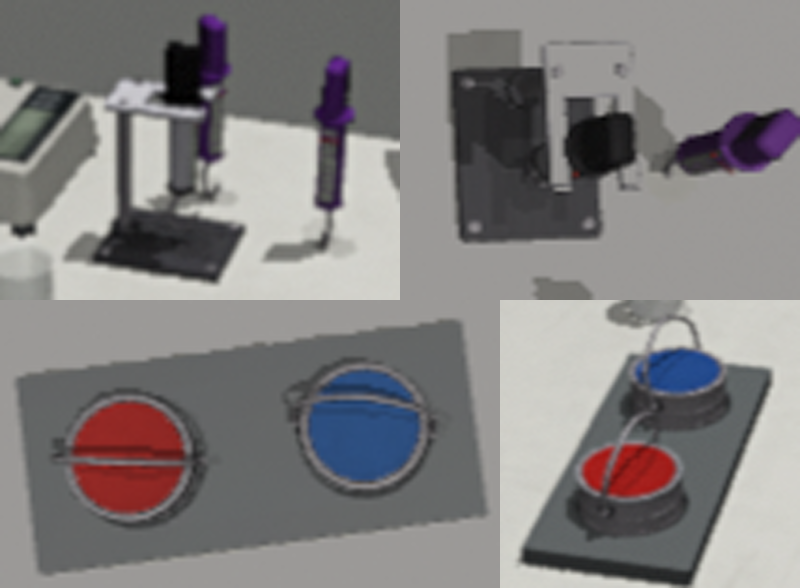

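The crop confirms the choice: the black-gripped scale sits in the fork, which opens towards the robot, with purple ones beside it. The blue bail leans slightly to +x (crown near crop (365,397)). The ears are at crop (292,400) and (437,420), so the tin's yaw is about -8°. I'll check how close the purple ones are, then refine with a wrist view.

Run:
```python
from h import *
P=cloud('t0'); im=load('t0')[0].astype(int)
m=(im[...,2]>im[...,1]+40)&(im[...,0]>im[...,1]+20)
for a,b in((200,255),(270,310)):
    k=m.copy();k[:a]=0;k[b:]=0;k[:,:470]=0;q=P[k];q=q[(q[:,2]>0)]
    print(len(q),q.min(0).round(3),q.max(0).round(3),np.median(q,0).round(3))
```

```text
138 [ 0.448 -0.379  0.125] [0.562 0.048 1.123] [ 0.543 -0.362  0.173]
144 [ 0.405 -0.328  0.124] [0.448 0.048 1.123] [ 0.421 -0.312  0.172]
```

>>> jog_arm --targets '[{"x":0,"y":0,"z":0.1},{"x":0,"y":0,"z":0.22},{"x":0.1,"y":0.05,"z":0.3},{"x":0.2,"y":0.15,"z":0.3,"roll":-0.015},{"x":0.3,"y":0.25,"z":0.3,"roll":-0.03},{"x":0.4,"y":0.35,"z":0.3,"roll":-0.045},{"x":0.5,"y":0.45,"z":0.3,"roll":-0.055},{"x":0.6,"y":0.55,"z":0.3,"roll":-0.055},{"x":0.65,"y":0.65,"z":0.3,"roll":-0.055},{"x":0.65,"y":0.75,"z":0.3,"roll":-0.055},{"x":0.65,"y":0.8,"z":0.3,"roll":-0.055},{"x":0.65,"y":0.8,"z":0.3,"roll":-0.055}]' --jaw 0.1

```text
invalid input
```

>>> jog_arm --targets '[{"x":0,"y":0,"z":0.1,"roll":0},{"x":0,"y":0,"z":0.22,"roll":0},{"x":0.1,"y":0.05,"z":0.3,"roll":0},{"x":0.2,"y":0.15,"z":0.3,"roll":-0.015},{"x":0.3,"y":0.25,"z":0.3,"roll":-0.03},{"x":0.4,"y":0.35,"z":0.3,"roll":-0.045},{"x":0.5,"y":0.45,"z":0.3,"roll":-0.055},{"x":0.6,"y":0.55,"z":0.3,"roll":-0.055},{"x":0.65,"y":0.65,"z":0.3,"roll":-0.055},{"x":0.65,"y":0.75,"z":0.3,"roll":-0.055},{"x":0.65,"y":0.8,"z":0.3,"roll":-0.055},{"x":0.65,"y":0.8,"z":0.3,"roll":-0.055}]' --jaw 0.1

```text
time_s: 1.3
ee_pos: [0.4747, -0.2609, 0.3516]
eef_rot: [-0.001, 1.0, 0.006, 0.0]
ft_force: [0.4, 0.2, 0.7]
width: 0.0469
gripper_force: 0.0
```

Run:
```python
from h import *
print(r.get_obs()['ee_pos'])
snap('wrist','w0'); im,d,K,E=load('w0'); print(K,E)
snap('side','s1');snap('top','t1')
a=cv2.resize(cv2.imread('pics/s1.png')[130:250,300:420],(400,400),interpolation=cv2.INTER_CUBIC)
cv2.imwrite('pics/w0v.png',np.hstack([cv2.resize(cv2.imread('pics/w0.png'),(400,300)),cv2.resize(a,(300,300))]))
```

```text
[ 0.47472995 -0.2608795   0.35159943]
[[371.64829954   0.         319.46439143]
 [  0.         371.64829954 241.11411445]
 [  0.           0.           1.        ]] [[ 0.01000392 -0.9659814  -0.258418    0.53992393]
 [-0.99994251 -0.01066141  0.00114303 -0.26113416]
 [-0.00385925  0.25839171 -0.96603252  0.49410135]
 [ 0.          0.          0.          1.        ]]
```

View pics/w0.png

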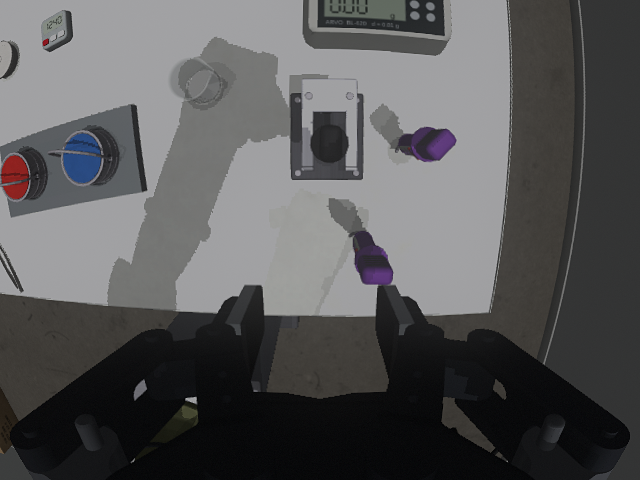

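The wrist view shows the scale's collar and grip at about (330,143) in the fork, purple ones at (432,145) and (372,265), and the blue tin at (88,157). I'll measure with the fisheye model.

```bash
cat >> h.py <<'E'
def wcloud(tag):
    im,D,K,E=load(tag); v,u=np.mgrid[:480,:640]; x=(u-K[0,2]);y=(v-K[1,2]);rr=np.hypot(x,y)+1e-9;t=rr/K[0,0]
    k=np.tan(t)/rr; p=np.stack([x*k*D,y*k*D,D],-1); return p@E[:3,:3].T+E[:3,3]
E
python3 - <<'E'
from h import *
P=wcloud('w0'); im=load('w0')[0].astype(int)
def s(name,u0,u1,v0,v1,z0,z1,cond=None):
    q=P[v0:v1,u0:u1].reshape(-1,3);k=im[v0:v1,u0:u1].reshape(-1,3)
    m=(q[:,2]>z0)&(q[:,2]<z1)
    if cond is not None:m&=cond(k)
    q=q[m]; print(name,len(q),'med',np.median(q,0).round(4),'lo',np.percentile(q,1,axis=0).round(4),'hi',np.percentile(q,99,axis=0).round(4))
    if len(q)<5:return
    print('   ',cv2.minAreaRect((q[:,:2]*1000).astype(np.float32)))
    return q
s('fork',290,372,70,190,.138,.149,lambda k:k.mean(1)>100)
s('collar',300,360,110,170,.146,.152,lambda k:k.mean(1)<90)
s('grip',300,360,110,175,.185,.21)
s('base',280,375,80,190,.004,.012)
s('carrier',0,150,95,220,.014,.022)
s('blue',55,120,120,190,.05,.066,lambda k:(k[:,2]>k[:,0]+50))
b=s('bail',40,130,120,200,.08,.13)
i=np.argsort(b[:,1]);print(b[i][::max(1,len(b)//25)].round(3))
E
```

```text
fork 3029 med [ 0.5766 -0.2682  0.1448] lo [ 0.5172 -0.2938  0.1427] hi [ 0.6028 -0.2432  0.1481]
    ((559.5488891601562, -268.3135986328125), (87.33377075195312, 52.22654342651367), 0.19829218089580536)
collar 348 med [ 0.5408 -0.2584  0.1488] lo [ 0.525  -0.2852  0.147 ] hi [ 0.5577 -0.2511  0.1509]
    ((541.0086669921875, -266.5636291503906), (34.28236770629883, 38.811668395996094), 19.54608917236328)
grip 781 med [ 0.5408 -0.2683  0.194 ] lo [ 0.5261 -0.2776  0.1872] hi [ 0.5548 -0.2595  0.1964]
    ((540.806640625, -268.5799560546875), (29.496896743774414, 18.046283721923828), 0.5997622013092041)
base 2777 med [ 0.5345 -0.2622  0.0078] lo [ 0.4938 -0.3153  0.0052] hi [ 0.6057 -0.2209  0.01  ]
    ((550.8562622070312, -268.3853454589844), (114.17389678955078, 95.49007415771484), 0.7928916215896606)
carrier 6577 med [0.5286 0.1006 0.0182] lo [ 0.4579 -0.0079  0.0149] hi [0.5998 0.2728 0.0207]
    ((527.5150756835938, 136.3477783203125), (126.08235168457031, 287.1084899902344), 6.319118976593018)
blue 1282 med [0.5333 0.0646 0.0551] lo [0.5045 0.0334 0.0532] hi [0.5678 0.0963 0.0573]
    ((536.103515625, 65.50993347167969), (68.07196044921875, 66.71620178222656), 89.55574798583984)
bail 154 med [0.5459 0.0464 0.1012] lo [0.5383 0.0226 0.0816] hi [0.5511 0.0981 0.1092]
    ((546.0242309570312, 60.16490173339844), (78.2959213256836, 8.908106803894043), 82.93984985351562)
[[0.538 0.022 0.082]
 [0.54  0.024 0.084]
 [0.539 0.025 0.084]
 [0.54  0.027 0.084]
 [0.543 0.029 0.093]
 [0.541 0.031 0.092]
 [0.542 0.033 0.094]
 [0.541 0.035 0.096]
 [0.545 0.036 0.098]
 [0.543 0.038 0.098]
 [0.545 0.041 0.1  ]
 [0.543 0.042 0.099]
 [0.544 0.045 0.102]
 [0.547 0.047 0.103]
 [0.546 0.049 0.105]
 [0.546 0.051 0.106]
 [0.547 0.054 0.107]
 [0.549 0.056 0.106]
 [0.55  0.058 0.106]
 [0.549 0.061 0.109]
 [0.551 0.066 0.108]
 [0.549 0.07  0.107]
 [0.548 0.075 0.105]
 [0.548 0.08  0.102]
 [0.55  0.086 0.101]
 [0.548 0.093 0.095]]
```

>>> jog_arm --targets '[{"x":0.09,"y":0,"z":0,"roll":0},{"x":0.17,"y":0,"z":-0.05,"roll":0},{"x":0.17,"y":0,"z":-0.15,"roll":0},{"x":0.17,"y":0,"z":-0.25,"roll":0},{"x":0.17,"y":0,"z":-0.35,"roll":0},{"x":0.17,"y":0,"z":-0.43,"roll":0},{"x":0.17,"y":0,"z":-0.47,"roll":0},{"x":0.17,"y":0,"z":-0.485,"roll":0},{"x":0.17,"y":0,"z":-0.485,"roll":0},{"x":0.17,"y":0,"z":-0.485,"roll":0},{"x":0.17,"y":0,"z":-0.485,"roll":0}]'

```text
time_s: 2.55
ee_pos: [0.5416, -0.2682, 0.1586]
eef_rot: [0.001, 1.0, 0.001, 0.001]
ft_force: [0.0, 0.2, -0.3]
width: 0.0473
gripper_force: 0.0
```

Well placed. Now I close the gripper.

>>> jog_arm --targets '[{"x":0,"y":0,"z":-0.003,"roll":0},{"x":0,"y":0,"z":-0.003,"roll":0},{"x":0,"y":0,"z":-0.003,"roll":0},{"x":0,"y":0,"z":-0.003,"roll":0},{"x":0,"y":0,"z":-0.003,"roll":0},{"x":0,"y":0,"z":-0.003,"roll":0}]' --jaw -1

```text
time_s: 3.15
ee_pos: [0.5412, -0.2676, 0.1566]
eef_rot: [0.0, 1.0, 0.001, 0.0]
ft_force: [-2.0, 0.4, 5.2]
width: 0.0174
gripper_force: 59.5
```

>>> jog_arm --targets '[{"x":0,"y":0,"z":0.008,"roll":0},{"x":0,"y":0,"z":0.02,"roll":0},{"x":0,"y":0,"z":0.03,"roll":0},{"x":0,"y":0,"z":0.03,"roll":0},{"x":-0.01,"y":0,"z":0.03,"roll":0},{"x":-0.03,"y":0,"z":0.03,"roll":0},{"x":-0.06,"y":0,"z":0.03,"roll":0},{"x":-0.09,"y":0,"z":0.03,"roll":0},{"x":-0.12,"y":0,"z":0.03,"roll":0},{"x":-0.14,"y":0,"z":0.03,"roll":0},{"x":-0.14,"y":0,"z":0.03,"roll":0}]'

```text
time_s: 4.25
ee_pos: [0.4835, -0.268, 0.1683]
eef_rot: [0.0, 1.0, 0.0, -0.0]
ft_force: [0.0, -0.9, -1.7]
width: 0.0175
gripper_force: 58.8
```

>>> jog_arm --targets '[{"x":0,"y":0,"z":0.05,"roll":0},{"x":0,"y":0,"z":0.13,"roll":0},{"x":0,"y":0.02,"z":0.22,"roll":0},{"x":0.02,"y":0.08,"z":0.3,"roll":0},{"x":0.05,"y":0.17,"z":0.33,"roll":-0.005},{"x":0.09,"y":0.27,"z":0.33,"roll":-0.01},{"x":0.13,"y":0.37,"z":0.33,"roll":-0.015},{"x":0.17,"y":0.47,"z":0.33,"roll":-0.02},{"x":0.21,"y":0.57,"z":0.33,"roll":-0.02},{"x":0.24,"y":0.67,"z":0.33,"roll":-0.02},{"x":0.26,"y":0.76,"z":0.33,"roll":-0.02},{"x":0.2625,"y":0.81,"z":0.33,"roll":-0.02}]'

```text
time_s: 5.45
ee_pos: [0.5906, 0.0611, 0.2999]
eef_rot: [-0.001, 0.998, -0.059, 0.0]
ft_force: [-0.1, -0.7, -2.1]
width: 0.0176
gripper_force: 58.9
```

>>> jog_arm --targets '[{"x":0,"y":0.01,"z":0,"roll":0},{"x":0,"y":0.01,"z":0,"roll":0},{"x":0,"y":0.01,"z":0,"roll":0},{"x":0,"y":0.01,"z":0,"roll":0},{"x":0,"y":0.01,"z":0,"roll":0}]'

```text
time_s: 5.95
ee_pos: [0.5901, 0.059, 0.3001]
eef_rot: [0.0, 0.998, -0.063, 0.0]
ft_force: [-0.6, -0.6, -1.9]
width: 0.0172
gripper_force: 58.9
```

Run:
```python
from h import *
o=r.get_obs();print(o['ee_pos'],o['ft_force'],o['time_s'])
snap('wrist','w1');snap('top','t2');snap('side','s2')
a=cv2.resize(cv2.imread('pics/w1.png')[100:340,200:440],(400,400),interpolation=cv2.INTER_CUBIC)
b=cv2.resize(cv2.imread('pics/s2.png')[180:330,250:400],(400,400),interpolation=cv2.INTER_CUBIC)
cv2.imwrite('pics/c1.png',np.hstack([a,b]))
P=wcloud('w1');im=load('w1')[0].astype(int)
m=(im[...,2]>im[...,0]+50)&(P[...,2]>.05)&(P[...,2]<.062);q=P[m];print('blue',len(q),cv2.minAreaRect((q[:,:2]*1000).astype(np.float32)))
```

```text
[0.59005271 0.05896537 0.30013654] [-0.61208072 -0.63797375 -1.93010597] 5.95
blue 224 ((549.530517578125, 46.709190368652344), (61.58220672607422, 21.597333908081055), 35.37138366699219)
```

View pics/c1.png

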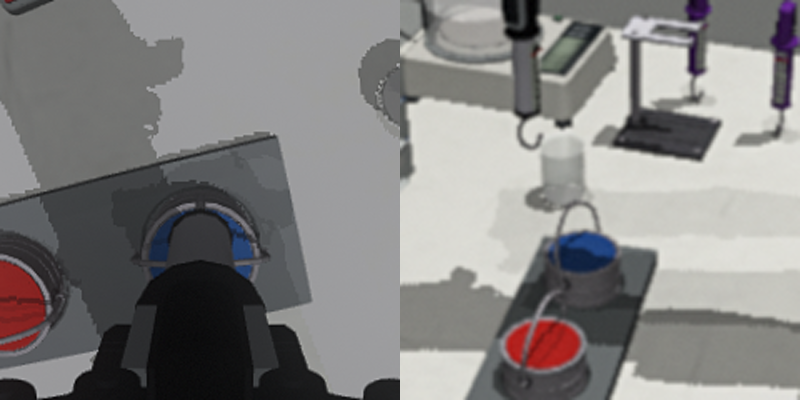

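The scale is held upright with the hook's mouth towards -x (side crop: hook bottom (530,145), blue crown (578,205)). I'll check these against the predicted projections.

Run:
```python
from h import *
f=lambda p:((p-[250,180])*400/150+[400,0]).round(1)
for n,P in dict(trough=(.590,.059,.1664),outbot=(.590,.059,.162),tip=(.5761,.0608,.184),tube=(.59,.059,.203),crown=(.550,.065,.106)).items(): print(n,f(proj('s2',P)))
P=cloud('s2');q=P[180:260,250:330].reshape(-1,3)
m=(abs(q[:,0]-.585)<.03)&(abs(q[:,1]-.06)<.03)&(q[:,2]>.13)&(q[:,2]<.3);q=q[m];print(len(q))
for z in(.162,.17,.18,.19,.21,.23,.25,.27):
    k=q[abs(q[:,2]-z)<.006]; print(z,len(k),k.mean(0).round(4) if len(k) else '')
q=P[180:330,250:400].reshape(-1,3);m=(q[:,2]>.085)&(q[:,2]<.13)&(abs(q[:,1]-.065)<.04)&(abs(q[:,0]-.545)<.03);k=q[m];print(k[k[:,2].argsort()][-12:].round(4))
```

```text
trough [530.6 145.2]
outbot [530.8 149.1]
tip [542.2 132.9]
tube [528.7 112.6]
crown [568.6 207.1]
401
0.162 5 [0.5937 0.0596 0.1656]
0.17 18 [0.5919 0.061  0.1701]
0.18 12 [0.5897 0.0617 0.1797]
0.19 9 [0.5936 0.0627 0.189 ]
0.21 39 [0.5879 0.0682 0.2106]
0.23 46 [0.586  0.0682 0.2304]
0.25 48 [0.5867 0.067  0.2505]
0.27 44 [0.5866 0.068  0.2704]
[[0.547  0.0529 0.1042]
 [0.5509 0.0789 0.1042]
 [0.5487 0.0485 0.1042]
 [0.5457 0.0488 0.105 ]
 [0.5526 0.0674 0.1059]
 [0.5516 0.077  0.106 ]
 [0.5507 0.0722 0.1062]
 [0.5489 0.0623 0.1066]
 [0.5487 0.0772 0.1068]
 [0.5473 0.0591 0.1081]
 [0.5503 0.0656 0.1084]
 [0.5489 0.062  0.1096]]
```

>>> jog_arm --targets '[{"x":0,"y":0.002,"z":-0.05,"roll":0},{"x":0,"y":0.002,"z":-0.12,"roll":0},{"x":0,"y":0.002,"z":-0.18,"roll":0},{"x":0,"y":0.002,"z":-0.205,"roll":0},{"x":0,"y":0.002,"z":-0.211,"roll":0},{"x":0,"y":0.002,"z":-0.211,"roll":0},{"x":-0.01,"y":0.003,"z":-0.211,"roll":0},{"x":-0.03,"y":0.006,"z":-0.211,"roll":0},{"x":-0.05,"y":0.008,"z":-0.211,"roll":0},{"x":-0.07,"y":0.011,"z":-0.211,"roll":0},{"x":-0.085,"y":0.013,"z":-0.211,"roll":0},{"x":-0.085,"y":0.013,"z":-0.211,"roll":0}]'

```text
time_s: 7.3
ee_pos: [0.555, 0.0658, 0.216]
eef_rot: [0.0, 0.998, -0.061, 0.0]
ft_force: [0.0, -0.5, -1.5]
width: 0.0175
gripper_force: 58.9
```

Run:
```python
from h import *
o=r.get_obs();print(o['ee_pos'],o['ft_force'],o['time_s'])
snap('side','s3')
cv2.imwrite('pics/c2.png',cv2.resize(cv2.imread('pics/s3.png')[220:310,270:370],(667,600),interpolation=cv2.INTER_CUBIC))
```

```text
[0.55502753 0.06583778 0.21602422] [ 0.04451798 -0.47221326 -1.53540866] 7.3
```

View pics/c2.png

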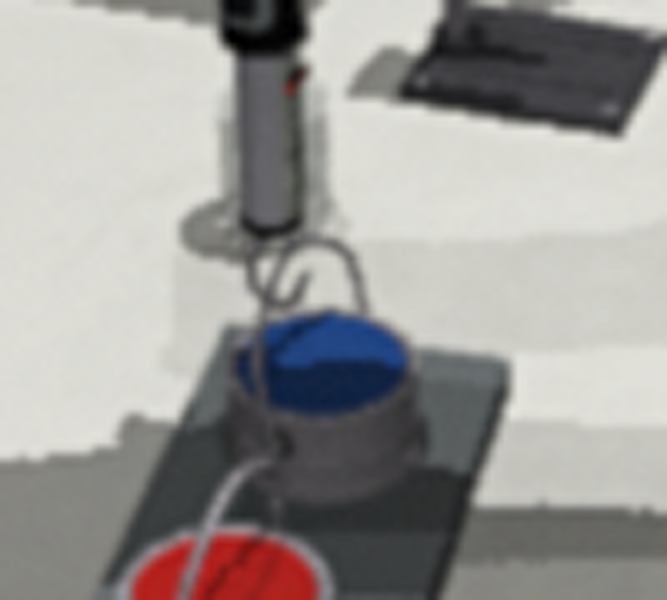

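The wire passes over the tip inside the mouth (crop (300,250)), with the tip at (305,275) below it. Next I raise the hook part way, centre it and seat the wire.

>>> jog_arm --targets '[{"x":0,"y":0,"z":0.01,"roll":0},{"x":0,"y":0,"z":0.025,"roll":0},{"x":0,"y":0,"z":0.035,"roll":0},{"x":-0.005,"y":0,"z":0.037,"roll":0},{"x":-0.015,"y":0,"z":0.038,"roll":0},{"x":-0.025,"y":-0.001,"z":0.04,"roll":0},{"x":-0.035,"y":-0.001,"z":0.042,"roll":0},{"x":-0.045,"y":-0.001,"z":0.044,"roll":0},{"x":-0.049,"y":-0.001,"z":0.046,"roll":0},{"x":-0.049,"y":-0.001,"z":0.05,"roll":0},{"x":-0.049,"y":-0.001,"z":0.05,"roll":0},{"x":-0.049,"y":-0.001,"z":0.05,"roll":0}]'

```text
time_s: 8.55
ee_pos: [0.5366, 0.0652, 0.2357]
eef_rot: [-0.0, 0.998, -0.062, 0.0]
ft_force: [0.8, 0.6, -1.4]
width: 0.0171
gripper_force: 58.9
```

Run:
```python
from h import *
o=r.get_obs();print(o['ee_pos'],o['ft_force'],o['time_s'])
snap('side','s4');snap('wrist','w4');snap('top','t4')
cv2.imwrite('pics/c3.png',np.hstack([cv2.resize(cv2.imread('pics/s4.png')[215:305,280:350],(467,600),interpolation=cv2.INTER_CUBIC),cv2.resize(cv2.imread('pics/t4.png')[205:285,270:335],(333,600),interpolation=cv2.INTER_CUBIC)]))
for n,p in dict(tc=(.5358,.065,.056),crown=(.5358,.065,.11)).items():
  u=proj('s4',p); print(n,(u-[280,215])*6.67)
```

```text
[0.53656567 0.06521031 0.23571396] [ 0.77435346  0.59824704 -1.35887396] 8.55
tc [258.91105955 393.98345766]
crown [255.04383215 282.51083177]
```

View pics/c3.png

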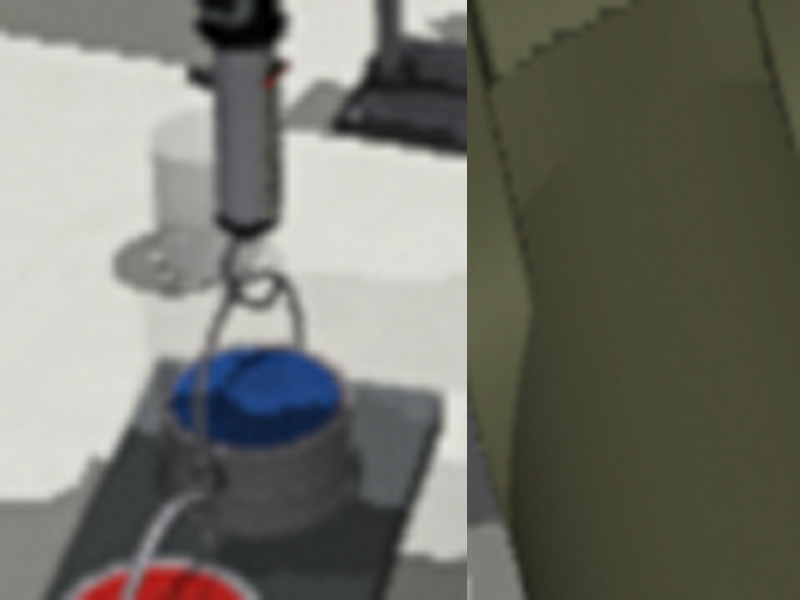

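The wire sits over the bowl (side crop (258,290)) and the bail is upright. I'll begin the slow raise.

>>> jog_arm --targets '[{"x":-0.002,"y":0,"z":0.003,"roll":0},{"x":-0.002,"y":0,"z":0.006,"roll":0},{"x":-0.002,"y":0,"z":0.009,"roll":0},{"x":-0.002,"y":0,"z":0.013,"roll":0},{"x":-0.002,"y":0,"z":0.017,"roll":0},{"x":-0.002,"y":0,"z":0.021,"roll":0},{"x":-0.002,"y":0,"z":0.025,"roll":0},{"x":-0.002,"y":0,"z":0.029,"roll":0},{"x":-0.002,"y":0,"z":0.033,"roll":0},{"x":-0.002,"y":0,"z":0.037,"roll":0},{"x":-0.002,"y":0,"z":0.041,"roll":0},{"x":-0.002,"y":0,"z":0.045,"roll":0}]'

```text
time_s: 9.9
ee_pos: [0.5355, 0.0652, 0.2537]
eef_rot: [0.0, 0.998, -0.062, -0.0]
ft_force: [0.5, 0.8, -3.3]
width: 0.0171
gripper_force: 58.8
```

```bash
cat >> h.py <<'E'
def lid(tag):
    P=cloud(tag)[225:315,275:365];im=load(tag)[0].astype(int)[225:315,275:365]
    m=(im[...,2]>im[...,0]+50)&(P[...,2]>.03)&(P[...,2]<.12); q=P[m]; return len(q),np.median(q,0).round(4),q.min(0).round(4),q.max(0).round(4)
def look(tag):
    o=r.get_obs();print(o['time_s'],o['ee_pos'].round(4),o['ft_force'].round(2)); snap('side',tag); print(lid(tag))
E
python3 - <<'E'
from h import *
for t in('s0','s2','s3','s4'):print(t,lid(t))
look('s5')
E
```

```text
s0 (265, array([0.536 , 0.0649, 0.0553]), array([0.5052, 0.0287, 0.0512]), array([0.5705, 0.1047, 0.0774]))
s2 (144, array([0.5356, 0.0534, 0.0553]), array([0.5069, 0.032 , 0.0517]), array([0.5707, 0.0844, 0.0609]))
s3 (143, array([0.5404, 0.0526, 0.0554]), array([0.5073, 0.0339, 0.0517]), array([0.5659, 0.0894, 0.0586]))
s4 (177, array([0.538 , 0.0564, 0.0553]), array([0.5073, 0.0318, 0.0509]), array([0.572 , 0.0951, 0.0909]))
9.9 [0.5355 0.0652 0.2537] [ 0.45  0.77 -3.3 ]
(202, array([0.5391, 0.0593, 0.0553]), array([0.5065, 0.032 , 0.0519]), array([0.5713, 0.0973, 0.09  ]))
```

>>> jog_arm --targets '[{"x":0,"y":0,"z":0.003,"roll":0},{"x":0,"y":0,"z":0.006,"roll":0},{"x":0,"y":0,"z":0.009,"roll":0},{"x":0,"y":0,"z":0.012,"roll":0},{"x":0,"y":0,"z":0.015,"roll":0},{"x":0,"y":0,"z":0.018,"roll":0},{"x":0,"y":0,"z":0.021,"roll":0},{"x":0,"y":0,"z":0.024,"roll":0},{"x":0,"y":0,"z":0.027,"roll":0},{"x":0,"y":0,"z":0.03,"roll":0},{"x":0,"y":0,"z":0.033,"roll":0},{"x":0,"y":0,"z":0.036,"roll":0}]'

```text
time_s: 11.15
ee_pos: [0.5355, 0.0652, 0.2681]
eef_rot: [0.0, 0.998, -0.062, -0.0]
ft_force: [0.1, -0.3, -4.6]
width: 0.0173
gripper_force: 58.6
```

Run:
```python
from h import *
look('s6')
```

```text
11.15 [0.5355 0.0652 0.2681] [ 0.08 -0.28 -4.64]
(215, array([0.539 , 0.0598, 0.0552]), array([0.5062, 0.0326, 0.0513]), array([0.5719, 0.0982, 0.0907]))
```

>>> jog_arm --targets '[{"x":0,"y":0,"z":0.003,"roll":0},{"x":0,"y":0,"z":0.006,"roll":0},{"x":0,"y":0,"z":0.009,"roll":0},{"x":0,"y":0,"z":0.012,"roll":0},{"x":0,"y":0,"z":0.015,"roll":0},{"x":0,"y":0,"z":0.018,"roll":0},{"x":0,"y":0,"z":0.021,"roll":0},{"x":0,"y":0,"z":0.024,"roll":0},{"x":0,"y":0,"z":0.027,"roll":0},{"x":0,"y":0,"z":0.03,"roll":0},{"x":0,"y":0,"z":0.033,"roll":0},{"x":0,"y":0,"z":0.036,"roll":0}]'

```text
time_s: 12.4
ee_pos: [0.5356, 0.0652, 0.2826]
eef_rot: [-0.0, 0.998, -0.062, 0.0]
ft_force: [0.7, 0.4, -6.0]
width: 0.0171
gripper_force: 58.5
```

Run:
```python
from h import *
look('s7')
```

```text
12.4 [0.5356 0.0652 0.2826] [ 0.67  0.44 -6.02]
(230, array([0.5401, 0.0616, 0.0684]), array([0.5075, 0.0314, 0.0648]), array([0.5736, 0.1039, 0.1065]))
```

>>> jog_arm --targets '[{"x":0,"y":0,"z":0.002,"roll":0},{"x":0,"y":0,"z":0.004,"roll":0},{"x":0,"y":0,"z":0.006,"roll":0},{"x":0,"y":0,"z":0.008,"roll":0},{"x":0,"y":0,"z":0.008,"roll":0},{"x":0,"y":0,"z":0.008,"roll":0},{"x":0,"y":0,"z":0.008,"roll":0},{"x":0,"y":0,"z":0.008,"roll":0},{"x":0,"y":0,"z":0.008,"roll":0},{"x":0,"y":0,"z":0.008,"roll":0},{"x":0,"y":0,"z":0.008,"roll":0},{"x":0,"y":0,"z":0.008,"roll":0}]'

```text
time_s: 13.65
ee_pos: [0.5356, 0.0652, 0.2857]
eef_rot: [0.0, 0.998, -0.062, 0.0]
ft_force: [0.6, -0.9, -5.3]
width: 0.0174
gripper_force: 58.5
```

Run:
```python
from h import *
look('s8')
cv2.imwrite('pics/c8.png',cv2.resize(cv2.imread('pics/s8.png')[195:300,275:360],(486,600),interpolation=cv2.INTER_CUBIC))
```

```text
13.65 [0.5356 0.0652 0.2857] [ 0.58 -0.89 -5.33]
(229, array([0.5398, 0.0608, 0.0715]), array([0.5071, 0.0309, 0.0672]), array([0.573 , 0.1005, 0.1073]))
```

View pics/c8.png

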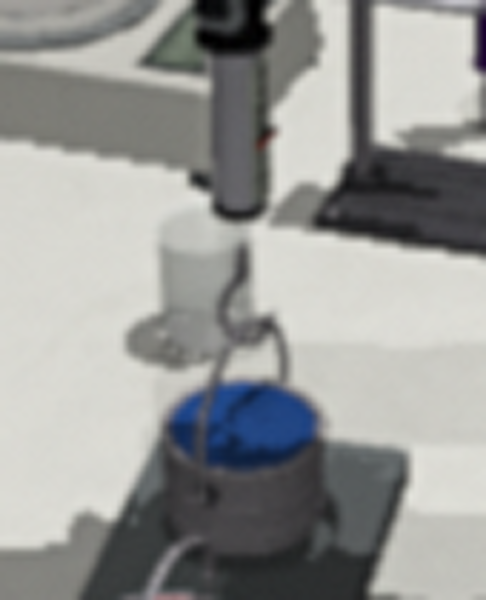

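>>> jog_arm --targets '[{"x":0,"y":0,"z":0,"roll":0},{"x":0,"y":0,"z":0,"roll":0},{"x":0,"y":0,"z":0,"roll":0},{"x":0,"y":0,"z":0,"roll":0},{"x":0,"y":0,"z":0,"roll":0},{"x":0,"y":0,"z":0,"roll":0},{"x":0,"y":0,"z":0,"roll":0},{"x":0,"y":0,"z":0,"roll":0},{"x":0,"y":0,"z":0,"roll":0},{"x":0,"y":0,"z":0,"roll":0},{"x":0,"y":0,"z":0,"roll":0},{"x":0,"y":0,"z":0,"roll":0}]'

```text
time_s: 14.9
ee_pos: [0.5356, 0.0652, 0.2857]
eef_rot: [0.0, 0.998, -0.062, -0.0]
ft_force: [0.3, 0.1, -5.4]
width: 0.0172
gripper_force: 58.5
```

Run:
```python
from h import *
look('s9')
```

```text
14.9 [0.5356 0.0652 0.2857] [ 0.34  0.1  -5.42]
(230, array([0.5395, 0.061 , 0.0715]), array([0.5074, 0.0316, 0.0668]), array([0.5739, 0.1031, 0.1108]))
```

The tin hangs still, underside at about 22 mm (4 mm above the carrier), hooked at crop (250,325), with the pointer at (265,138). I'll hold it a little longer, then lower it gently.

>>> jog_arm --targets '[{"x":0,"y":0,"z":0,"roll":0},{"x":0,"y":0,"z":0,"roll":0},{"x":0,"y":0,"z":0,"roll":0},{"x":0,"y":0,"z":0,"roll":0},{"x":0,"y":0,"z":0,"roll":0},{"x":0,"y":0,"z":-0.002,"roll":0},{"x":0,"y":0,"z":-0.005,"roll":0},{"x":0,"y":0,"z":-0.008,"roll":0},{"x":0,"y":0,"z":-0.011,"roll":0},{"x":0,"y":0,"z":-0.014,"roll":0},{"x":0,"y":0,"z":-0.017,"roll":0},{"x":0,"y":0,"z":-0.02,"roll":0}]'

```text
time_s: 16.15
ee_pos: [0.5356, 0.0652, 0.2776]
eef_rot: [-0.0, 0.998, -0.062, 0.0]
ft_force: [0.7, -0.4, -6.0]
width: 0.0171
gripper_force: 58.5
```

>>> jog_arm --targets '[{"x":0,"y":0,"z":-0.003,"roll":0},{"x":0,"y":0,"z":-0.006,"roll":0},{"x":0,"y":0,"z":-0.009,"roll":0},{"x":0,"y":0,"z":-0.012,"roll":0},{"x":0,"y":0,"z":-0.015,"roll":0},{"x":0,"y":0,"z":-0.018,"roll":0},{"x":0,"y":0,"z":-0.021,"roll":0},{"x":0,"y":0,"z":-0.024,"roll":0},{"x":0,"y":0,"z":-0.027,"roll":0},{"x":0,"y":0,"z":-0.031,"roll":0},{"x":0,"y":0,"z":-0.035,"roll":0}]'

```text
time_s: 17.25
ee_pos: [0.5356, 0.0652, 0.2636]
eef_rot: [0.0, 0.998, -0.062, 0.0]
ft_force: [-0.5, 0.2, -4.3]
width: 0.0177
gripper_force: 58.5
```

Run:
```python
from h import *
look('s10')
```

```text
17.25 [0.5356 0.0652 0.2636] [-0.46  0.19 -4.31]
(216, array([0.5412, 0.0603, 0.0554]), array([0.5087, 0.032 , 0.0506]), array([0.5741, 0.0954, 0.0917]))
```

>>> jog_arm --targets '[{"x":0,"y":0,"z":-0.006,"roll":0},{"x":0,"y":0,"z":-0.013,"roll":0},{"x":0,"y":0,"z":-0.02,"roll":0},{"x":0,"y":0,"z":-0.028,"roll":0},{"x":0,"y":0,"z":-0.036,"roll":0},{"x":0,"y":0,"z":-0.044,"roll":0},{"x":0,"y":0,"z":-0.052,"roll":0},{"x":0,"y":0,"z":-0.06,"roll":0},{"x":0,"y":0,"z":-0.068,"roll":0},{"x":0.003,"y":0,"z":-0.076,"roll":0},{"x":0.006,"y":-0.001,"z":-0.084,"roll":0},{"x":0.01,"y":-0.001,"z":-0.092,"roll":0}]'

```text
time_s: 18.5
ee_pos: [0.5397, 0.0647, 0.2266]
eef_rot: [-0.0, 0.998, -0.062, 0.0]
ft_force: [0.6, 0.6, -1.9]
width: 0.0173
gripper_force: 58.9
```

>>> jog_arm --targets '[{"x":0.002,"y":0,"z":-0.008,"roll":0},{"x":0.003,"y":0,"z":-0.015,"roll":0},{"x":0.003,"y":0,"z":-0.02,"roll":0},{"x":0.003,"y":0,"z":-0.022,"roll":0},{"x":0.003,"y":0,"z":-0.022,"roll":0},{"x":0.003,"y":0,"z":-0.022,"roll":0}]'

```text
time_s: 19.1
ee_pos: [0.5408, 0.0648, 0.2182]
eef_rot: [-0.0, 0.998, -0.062, 0.0]
ft_force: [1.0, 1.1, -1.5]
width: 0.0172
gripper_force: 58.9
```

Run:
```python
from h import *
look('s11')
cv2.imwrite('pics/c11.png',cv2.resize(cv2.imread('pics/s11.png')[215:305,280:350],(467,600),interpolation=cv2.INTER_CUBIC))
```

```text
19.1 [0.5408 0.0648 0.2182] [ 0.97  1.07 -1.47]
(158, array([0.541 , 0.0536, 0.0552]), array([0.5102, 0.0312, 0.0516]), array([0.5741, 0.0918, 0.0586]))
```

View pics/c11.png

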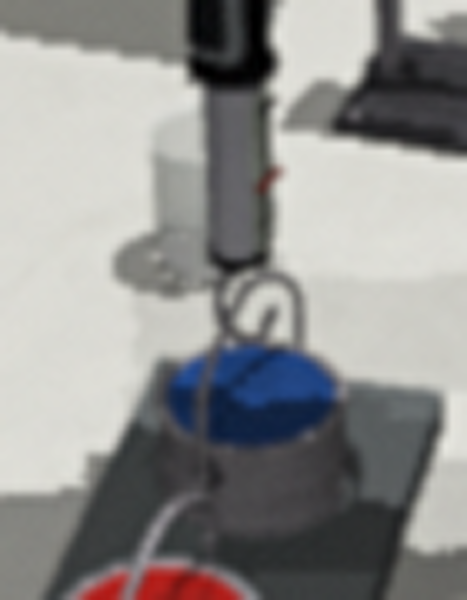

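The hook is slack below the crown, the tip is at (272,312) with the wire above it, and the red pointer is still at its reading. I'll back the hook out to +x and rise.

>>> jog_arm --targets '[{"x":0.008,"y":-0.001,"z":0,"roll":0},{"x":0.02,"y":-0.003,"z":0,"roll":0},{"x":0.035,"y":-0.005,"z":0,"roll":0},{"x":0.055,"y":-0.007,"z":0,"roll":0},{"x":0.08,"y":-0.01,"z":0,"roll":0},{"x":0.105,"y":-0.013,"z":0,"roll":0},{"x":0.12,"y":-0.015,"z":0.01,"roll":0},{"x":0.12,"y":-0.015,"z":0.05,"roll":0},{"x":0.12,"y":-0.015,"z":0.11,"roll":0},{"x":0.12,"y":-0.015,"z":0.17,"roll":0},{"x":0.12,"y":-0.015,"z":0.2,"roll":0},{"x":0.12,"y":-0.015,"z":0.2,"roll":0}]'

```text
time_s: 20.35
ee_pos: [0.5897, 0.0591, 0.2998]
eef_rot: [-0.0, 0.998, -0.062, 0.002]
ft_force: [-0.2, -0.4, -1.7]
width: 0.0173
gripper_force: 59.0
```

Run:
```python
from h import *
look('s12')
P=cloud('s12');q=P[180:330,250:400].reshape(-1,3);m=(q[:,2]>.085)&(q[:,2]<.13)&(abs(q[:,1]-.065)<.04)&(abs(q[:,0]-.54)<.04);k=q[m];print(k[k[:,2].argsort()][-6:].round(4))
```

```text
20.35 [0.5897 0.0591 0.2998] [-0.19 -0.42 -1.72]
(148, array([0.5393, 0.0538, 0.0555]), array([0.5071, 0.0309, 0.0513]), array([0.5747, 0.0824, 0.0604]))
[[0.5384 0.0673 0.1089]
 [0.5417 0.0733 0.1089]
 [0.5373 0.0628 0.1094]
 [0.539  0.0584 0.1094]
 [0.5405 0.0692 0.1097]
 [0.5384 0.0671 0.1119]]
```

>>> jog_arm --targets '[{"x":-0.02,"y":-0.04,"z":0,"roll":0},{"x":-0.06,"y":-0.13,"z":0,"roll":0.005},{"x":-0.1,"y":-0.23,"z":0,"roll":0.01},{"x":-0.14,"y":-0.33,"z":0,"roll":0.015},{"x":-0.18,"y":-0.43,"z":0,"roll":0.02},{"x":-0.22,"y":-0.53,"z":0,"roll":0.02},{"x":-0.25,"y":-0.63,"z":0,"roll":0.02},{"x":-0.265,"y":-0.72,"z":0,"roll":0.02},{"x":-0.265,"y":-0.79,"z":0,"roll":0.02},{"x":-0.265,"y":-0.8175,"z":0,"roll":0.02},{"x":-0.265,"y":-0.8175,"z":0,"roll":0.02},{"x":-0.265,"y":-0.8175,"z":0,"roll":0.02}]'

```text
time_s: 21.6
ee_pos: [0.4826, -0.2667, 0.2974]
eef_rot: [-0.001, 1.0, 0.002, -0.0]
ft_force: [0.0, -0.4, -0.8]
width: 0.0174
gripper_force: 59.0
```

>>> jog_arm --targets '[{"x":0,"y":0,"z":-0.05,"roll":0},{"x":0,"y":0,"z":-0.13,"roll":0},{"x":0,"y":0,"z":-0.21,"roll":0},{"x":0,"y":0,"z":-0.28,"roll":0},{"x":0,"y":0,"z":-0.315,"roll":0},{"x":0,"y":0,"z":-0.325,"roll":0},{"x":0,"y":0,"z":-0.325,"roll":0},{"x":0,"y":0,"z":-0.325,"roll":0}]'

```text
time_s: 22.4
ee_pos: [0.4836, -0.2676, 0.1691]
eef_rot: [0.0, 1.0, 0.002, 0.001]
ft_force: [0.1, 0.6, -0.2]
width: 0.0176
gripper_force: 58.9
```

Run:
```python
from h import *
look('s13')
a=cv2.resize(cv2.imread('pics/s13.png')[160:250,310:400],(600,600),interpolation=cv2.INTER_CUBIC);cv2.imwrite('pics/c13.png',a)
```

```text
22.4 [ 0.4836 -0.2676  0.1691] [ 0.11  0.6  -0.16]
(267, array([0.5381, 0.065 , 0.0553]), array([0.5071, 0.0321, 0.0502]), array([0.5755, 0.1034, 0.0845]))
```

View pics/c13.png

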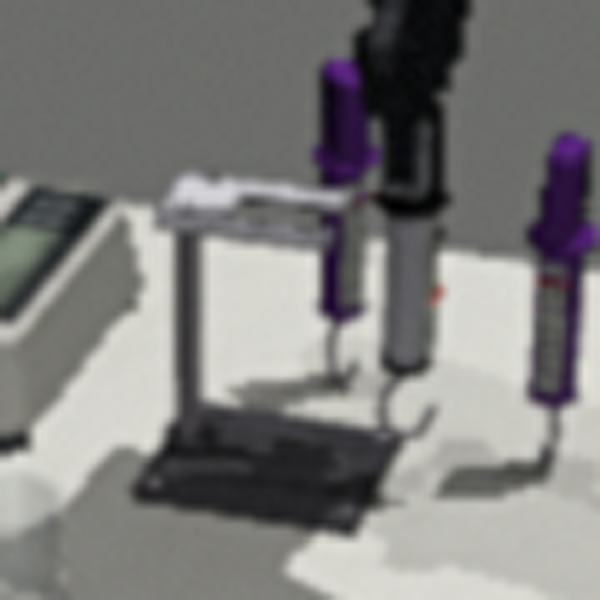

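The scale is in front of the fork, its collar about 12 mm above the seat, with the pointer holding its reading (red at (437,292)). I'll insert and lower it.

>>> jog_arm --targets '[{"x":0.015,"y":-0.001,"z":0,"roll":0},{"x":0.04,"y":-0.001,"z":0,"roll":0},{"x":0.07,"y":-0.001,"z":0,"roll":0},{"x":0.1,"y":-0.001,"z":0,"roll":0},{"x":0.125,"y":-0.001,"z":0,"roll":0},{"x":0.1425,"y":-0.001,"z":0,"roll":0},{"x":0.1425,"y":-0.001,"z":0,"roll":0},{"x":0.1425,"y":-0.001,"z":-0.008,"roll":0},{"x":0.1425,"y":-0.001,"z":-0.016,"roll":0},{"x":0.1425,"y":-0.001,"z":-0.024,"roll":0},{"x":0.1425,"y":-0.001,"z":-0.029,"roll":0},{"x":0.1425,"y":-0.001,"z":-0.029,"roll":0}]'

```text
time_s: 23.65
ee_pos: [0.5394, -0.2687, 0.1567]
eef_rot: [0.0, 1.0, 0.001, -0.0]
ft_force: [-0.9, 0.4, 0.3]
width: 0.0176
gripper_force: 59.5
```

>>> jog_arm --targets '[{"x":0.003,"y":0.0,"z":-0.001,"roll":0},{"x":0.003,"y":0.0,"z":-0.001,"roll":0},{"x":0.003,"y":0.0,"z":-0.001,"roll":0}]'

```text
time_s: 23.95
ee_pos: [0.5408, -0.2689, 0.1566]
eef_rot: [0.0, 1.0, 0.001, 0.0]
ft_force: [-3.0, 0.3, 6.3]
width: 0.0173
gripper_force: 60.1
```

>>> jog_arm --targets '[{"x":0,"y":0,"z":0,"roll":0},{"x":0,"y":0,"z":0,"roll":0},{"x":0,"y":0,"z":0,"roll":0},{"x":0,"y":0,"z":0,"roll":0},{"x":0,"y":0,"z":0,"roll":0},{"x":0,"y":0,"z":0,"roll":0}]' --jaw 0.1

```text
time_s: 24.55
ee_pos: [0.541, -0.2686, 0.156]
eef_rot: [-0.0, 1.0, 0.001, -0.0]
ft_force: [0.5, 0.5, 0.3]
width: 0.0468
gripper_force: 0.0
```

>>> jog_arm --targets '[{"x":0,"y":0,"z":0.02,"roll":0},{"x":0,"y":0,"z":0.06,"roll":0},{"x":0,"y":0,"z":0.13,"roll":0},{"x":0,"y":0,"z":0.22,"roll":0},{"x":-0.02,"y":0,"z":0.32,"roll":0},{"x":-0.1,"y":0,"z":0.42,"roll":0},{"x":-0.17,"y":0,"z":0.45,"roll":0},{"x":-0.17,"y":0,"z":0.45,"roll":0},{"x":-0.17,"y":0,"z":0.45,"roll":0},{"x":-0.17,"y":0,"z":0.45,"roll":0}]'

```text
time_s: 25.55
ee_pos: [0.4734, -0.2682, 0.3356]
eef_rot: [-0.0, 1.0, 0.001, -0.0]
ft_force: [0.9, 0.2, 0.4]
width: 0.0468
gripper_force: 0.0
```

Run:
```python
from h import *
look('s14'); snap('wrist','w14')
P=wcloud('w14')[80:220,250:400].reshape(-1,3)
q=P[(P[:,2]>.185)&(P[:,2]<.205)&(P[:,1]>-.33)&(abs(P[:,0]-.54)<.05)];print('grip',q.mean(0).round(4),q[:,2].max(),cv2.minAreaRect((q[:,:2]*1000).astype(np.float32)))
Q=wcloud('w0')[80:220,250:400].reshape(-1,3);q=Q[(Q[:,2]>.185)&(Q[:,2]<.205)&(Q[:,1]>-.33)&(abs(Q[:,0]-.54)<.05)];print('before',q.mean(0).round(4),q[:,2].max())
a=cv2.resize(cv2.imread('pics/s14.png')[160:250,310:400],(400,400),interpolation=cv2.INTER_CUBIC)
b=cv2.resize(cv2.imread('pics/s14.png')[230:350,250:370],(400,400),interpolation=cv2.INTER_CUBIC)
cv2.imwrite('pics/c14.png',np.hstack([a,b]))
```

```text
25.55 [ 0.4734 -0.2682  0.3356] [0.94 0.15 0.45]
(261, array([0.5383, 0.0642, 0.0553]), array([0.5081, 0.0305, 0.0504]), array([0.5747, 0.1025, 0.0838]))
grip [ 0.5404 -0.2693  0.1936] 0.1966939720236232 ((540.2684326171875, -269.30084228515625), (28.65045738220215, 18.60959815979004), 0.0800076574087143)
before [ 0.5407 -0.2683  0.1936] 0.19699418832606203
```

View pics/c14.png

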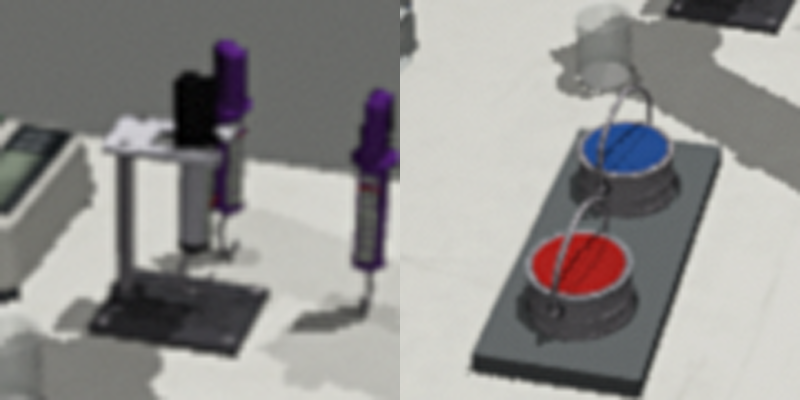

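The scale hangs back in the fork (crop (195,130)), its grip within 1 mm of where it started. The blue tin stands in its well (625,165), and the red tin and beaker are where they were. I'm handing the job in.

```bash
python3 -c "
from bench import r
print(r.finish_job())"
```

```text
the job is handed in; nothing more can be done
None
```

The blue tin was weighed at about 3.6 N (roughly 0.37 kg, worked out from the lift-off height; I did not read the dial), set back in its well and unhooked, and the scale hung back on its stand; the job is handed in at about 26 s, with the red pointer last seen holding its reading just before the scale went into the fork.

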